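Put the mixed-up coffee tins back on their own coasters

TASK

The four coffee tins on the brew bar have been mixed up: each stands on a coaster of another colour. Rearrange them so that every tin stands upright and centred on the coaster of its own lid's colour; each coaster holds only one tin, so park a tin on the empty black scale when you need a free spot, and leave none there. Keep the tins upright on the way and do not disturb the glass carafe.

Things in the scene. Friction and masses are not known exactly. Their poses are not given: they have to be found in the camera images.
- tin_red: Closed coffee tin with a red lid and a red band round its aluminium body; loose, about 0.25 kg. Body 60 mm in diameter and 70 mm high, then the lid (62 mm in diameter, 8 mm thick, fixed on), then an upright dark wooden knob 24 mm in diameter and 32 mm tall to lift it by: 110 mm in all. Origin: centre of the underside; z up along the tin's axis. Starts upright on a coaster of another colour.
- tin_blue: Closed coffee tin with a blue lid and a blue band round its aluminium body; loose, about 0.25 kg. Body 60 mm in diameter and 70 mm high, then the lid (62 mm in diameter, 8 mm thick, fixed on), then an upright dark wooden knob 24 mm in diameter and 32 mm tall to lift it by: 110 mm in all. Origin: centre of the underside; z up along the tin's axis. Starts upright on a coaster of another colour.
- tin_green: Closed coffee tin with a green lid and a green band round its aluminium body; loose, about 0.25 kg. Body 60 mm in diameter and 70 mm high, then the lid (62 mm in diameter, 8 mm thick, fixed on), then an upright dark wooden knob 24 mm in diameter and 32 mm tall to lift it by: 110 mm in all. Origin: centre of the underside; z up along the tin's axis. Starts upright on a coaster of another colour.
- tin_yellow: Closed coffee tin with a yellow lid and a yellow band round its aluminium body; loose, about 0.25 kg. Body 60 mm in diameter and 70 mm high, then the lid (62 mm in diameter, 8 mm thick, fixed on), then an upright dark wooden knob 24 mm in diameter and 32 mm tall to lift it by: 110 mm in all. Origin: centre of the underside; z up along the tin's axis. Starts upright on a coaster of another colour.
- coaster_red: Flat round red coaster, 84 mm in diameter, 8 mm thick, fixed to the counter; always has a tin of another colour on it at the start, so it shows as a red ring round that tin. Origin: centre of the underside, on the counter; the tin stands 8 mm above it. Its place on the counter differs at every start.
- coaster_blue: Flat round blue coaster, 84 mm in diameter, 8 mm thick, fixed to the counter; always has a tin of another colour on it at the start, so it shows as a blue ring round that tin. Origin: centre of the underside, on the counter; the tin stands 8 mm above it. Its place on the counter differs at every start.
- coaster_green: Flat round green coaster, 84 mm in diameter, 8 mm thick, fixed to the counter; always has a tin of another colour on it at the start, so it shows as a green ring round that tin. Origin: centre of the underside, on the counter; the tin stands 8 mm above it. Its place on the counter differs at every start.
- coaster_yellow: Flat round yellow coaster, 84 mm in diameter, 8 mm thick, fixed to the counter; always has a tin of another colour on it at the start, so it shows as a yellow ring round that tin. Origin: centre of the underside, on the counter; the tin stands 8 mm above it. Its place on the counter differs at every start.
- scale: Black brewing scale, fixed to the counter, 120 x 110 mm, flat top 24 mm above the counter (the top does not move); empty at the start, a free spot to park one tin on. Origin: centre of the underside; x along the 120 mm side. It changes place with the coasters at every start.
- carafe: Glass carafe with a small steel lid, a bystander, loose, 0.45 kg: 92 mm in diameter at the foot, 136 mm high, with a glass handle reaching 75 mm out from its axis along its own +x (roughly away from the robot). Origin: centre of the underside. Stands between the tins near the far side.

How it is judged:
By the outcome, as a careful person would: the job done as asked, in the order asked, and still so for the second after the job is handed in, with the robot touching nothing.
It also fails if it takes over 136 s, if anything falls off the work surface, if the arm or the gripper's body presses on something with over 40 N, if the wrist force passes 120 N, or if a joint passes its speed limit or range.

ROBOT

A 7-joint arm with a two-finger parallel gripper is mounted at the origin on the work surface. World frame = base frame: x ahead of the robot, y to its left, z up, the work surface at z = 0. Lengths are in m, angles in degrees, forces in N, time in s.
With the tool pointing down it reaches from about 0.35 to 0.775 m from the base axis. Payload 3.1 kg.
Tool frame: the origin (TCP) lies on the centre line of the jaws, within the pads' length; the fingertips stand 17 mm ahead of it and the grasp point (between the pads) lies 2 mm behind it (robot.tip_reach is the distance from the TCP to the fingertips, in m); z points along the fingers, y is the direction in which the jaws open and shut (so a half turn about z gives the same grasp; the last joint's range is limited). The gripper opens to 85 mm and grips with 20 to 120 N. Pads are 22 mm wide; open, the fingers measure 114 mm over their backs; the gripper's body (76 mm by 85 mm) begins 54 mm behind the grasp point. The pads swing forward as they close: fully open they stand 13 mm farther back than shut.
Start: joints at [-66.389, 17.813, 0.802, 86.603, -0.252, 75.585, -1.558], TCP at [0.241, 0.494, 0.21] pointing down, gripper open.
Joint ranges: [-154.91, 154.91], [-16.99, 109.72], [-72.82, 74.43], [7.12, 147.25], [-82.49, 262.49], [11.32, 116.49], [-174.64, 174.64]. Speed limits (degrees/s): [159.86, 159.86, 180, 180, 180, 180, 180].

INTERFACE

Orientations are given as [roll, pitch, yaw] about the fixed x, y, z axes, in that order (R = Rz(yaw) Ry(pitch) Rx(roll)).
In Python, from station import robot, fingers, vision, workorder, recognise gives the robot as it stands. Calls block until the motion is done:
- robot.move_to(position, orientation): joint-space move of the TCP to a pose.
- robot.line_to(position, orientation=None, velocity=0.15, f_stop=None): straight line of the TCP; orientation=None keeps the orientation; velocity is the mean speed in m/s. With f_stop (N) it stops when the force on the tool has changed by that much, and returns True; else False.
- robot.move_j(angles): joint-space move.
- fingers.gripper_to(opening, force=None): opening from 0.0 (shut) to 1.0 (fully open); force is the grip in N (None keeps the last); returns when the fingers have stopped.
- robot.pause(seconds).
- robot.inverse_kinematics(position, orientation): joint angles nearest the present ones, or None.
- vision.grab_frame(name): name is "side" or "top" or "wrist"; returns the picture (480x640x3 uint8, red, green, blue); there is no depth.
- vision.calibration(name): a dict with "mtx" (3x3 intrinsics, pixels), "extrinsics" (4x4, takes a point from world to camera coordinates); the wrist camera has in their place "T_tool_cam" (4x4, takes a point from camera to tool coordinates, whose origin is the TCP and whose axes are the flange's). Camera axes: x right, y up, looking along -z (the intrinsics and any distortion apply to the point x, -y, -z); pixel columns grow to the right and rows downward; lengths in m; the calibration is good to about 2 mm. A picture is of the moment at which its call begins: read the wrist's pose just before it. calibration takes no time and is no camera call.
A pose or a line that the arm cannot do raises robot.PlanningError and nothing moves.
- workorder.close_job(): hands the job in, once; it reports no verdict.
Trained networks look in the newest picture that a camera, given by its name, has taken for a name from the list of things; names that differ only in an ending like _2 or _b are one class to them, and where a whole thing is asked for, a point or a joint stands for the part that bears it (a point fixed in the world has none). Each returns a list of dicts, best first, with "p" (0 to 1); they miss things now and then, are a little off and sometimes report something else, mostly with a low value. They report only what shows in the picture. A call takes as long as a camera call.
- recognise(label, camera): "rect" ([centre column, centre row, width, height] in pixels, round what is visible of it).
Readings, each from a call of its own:
- robot.current_time_s(): time.
- robot.current_joint_positions(): joint angles.
- robot.current_dq(): joint speeds.
- robot.current_joint_torque(): joint torques, N m.
- robot.current_tool_pos(): TCP position.
- robot.current_eef_rot(): TCP orientation.
- robot.current_contact_force(): force on the tool from outside, world axes, zero at the start.
- robot.current_torque(): the same for the moment, N m.
- robot.current_finger_gap(): opening from 0.0 (shut) to 1.0 (fully open).
Only numpy, scipy, OpenCV 4.12 (cv2) and the standard library are available. Lean on these libraries where they do the work, as an engineer would, in place of code of your own. Each camera call takes 0.05 s, during which the arm holds its last target. There are 200 camera calls.

## Working session

There is one attempt and no reset: what is moved stays moved. The work goes in short steps, each a Python script; the robot and the scene stay as the last script left them, time stands still between calls to the robot, and variables do not carry over. Pictures are saved under pics/ and viewed, about 12 in all and at most 16, crops included, and the job is handed in when it is done.

```bash
ls; mkdir -p pics; python3 - <<'E'
from station import robot, fingers, vision, workorder, recognise
import cv2, numpy as np
for c in ["top","side"]:
    im=vision.grab_frame(c); cv2.imwrite(f"pics/{c}0.png",im[:,:,::-1])
    k=vision.calibration(c); print(c,{a:np.round(b,4).tolist() if not isinstance(b,str) else b for a,b in k.items()})
    for l in ["tin_red","tin_blue","tin_green","tin_yellow","coaster_red","coaster_blue","coaster_green","coaster_yellow","scale","carafe"]:
        print(l,[(np.round(d["rect"],1).tolist(),round(d["p"],2)) for d in recognise(l,c)[:2]])
print(robot.current_eef_rot(), {a:np.round(b,4).tolist() for a,b in vision.calibration("wrist").items()})
E
```

```text
pics
top {'mtx': [[439.7252, 0.0, 323.0739], [0.0, 439.7252, 230.8326], [0.0, 0.0, 1.0]], 'extrinsics': [[0.2065, -0.9784, -0.0027, -0.0934], [0.958, 0.2016, 0.2037, -0.5188], [-0.1988, -0.0446, 0.979, -0.7464], [0.0, 0.0, 0.0, 1.0]]}
tin_red [([149.8, 241.8, 45.9, 43.3], 0.65)]
tin_blue [([340.9, 294.1, 40.2, 36.9], 0.93)]
tin_green [([486.4, 348.1, 53.1, 44.1], 0.67), ([339.2, 167.3, 50.2, 77.2], 0.3)]
tin_yellow [([241.6, 159.4, 36.6, 47.2], 0.6)]
coaster_red [([244.0, 170.1, 44.3, 35.2], 0.61), ([240.6, 158.9, 33.4, 45.4], 0.17)]
coaster_blue [([470.6, 346.4, 32.0, 45.9], 0.6)]
coaster_green [([161.8, 249.8, 40.5, 44.7], 0.73), ([343.5, 295.0, 47.8, 39.8], 0.51)]
coaster_yellow []
scale [([430.0, 204.3, 75.3, 79.0], 0.61)]
carafe [([339.1, 168.8, 46.4, 78.5], 0.57)]
side {'mtx': [[446.7424, 0.0, 322.8051], [0.0, 446.7424, 239.9268], [0.0, 0.0, 1.0]], 'extrinsics': [[0.7616, -0.6478, 0.0151, -0.4201], [0.4763, 0.5755, 0.6648, -0.2657], [-0.4394, -0.4991, 0.7469, -0.6633], [0.0, 0.0, 0.0, 1.0]]}
tin_red [([189.6, 165.1, 35.9, 50.0], 0.66)]
tin_blue [([280.8, 266.9, 34.5, 58.8], 0.79)]
tin_green [([372.6, 396.9, 43.0, 58.7], 0.86)]
tin_yellow [([291.8, 158.3, 30.8, 56.0], 0.74)]
coaster_red [([291.9, 177.3, 38.4, 21.0], 0.62), ([373.6, 396.2, 45.3, 62.8], 0.34)]
coaster_blue [([365.6, 409.8, 52.5, 51.5], 0.56)]
coaster_green [([196.1, 182.0, 34.3, 21.4], 0.78)]
coaster_yellow [([283.4, 289.6, 45.1, 29.9], 0.7)]
scale [([416.6, 272.6, 86.8, 62.5], 0.57)]
carafe [([353.9, 198.6, 53.5, 73.2], 0.61)]
[1.79996734e+02 1.56585583e-03 1.54001932e+02] {'mtx': [[398.7008, 0.0, 319.6059], [0.0, 398.7008, 240.0271], [0.0, 0.0, 1.0]], 'T_tool_cam': [[-0.0001, 0.951, 0.3093, 0.0792], [1.0, 0.0003, -0.0004, -0.0003], [-0.0005, 0.3093, -0.951, -0.1635], [0.0, 0.0, 0.0, 1.0]]}
```

View pics/top0.png

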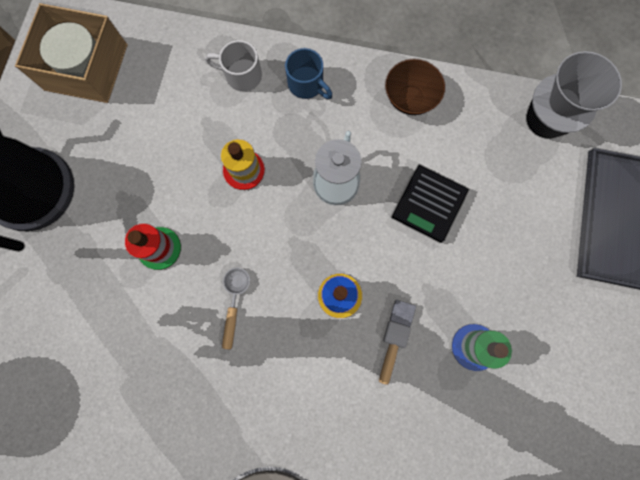

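View pics/side0.png

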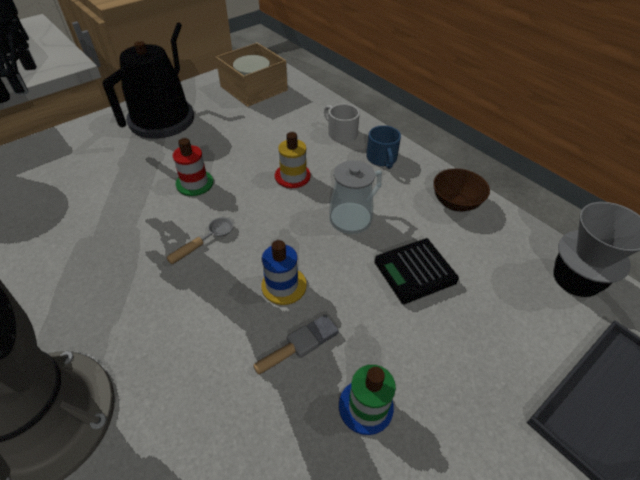

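The top view shows red on green (160,248), yellow on red (244,170), blue on yellow (340,295) and green on blue (475,347). The empty scale is at (430,204) and the carafe at (338,170). Next I'll locate the coasters and lids by colour.

```bash
cat > h.py <<'E'
from station import robot, fingers, vision, workorder, recognise
import cv2, numpy as np
from scipy.optimize import least_squares
from scipy.spatial.transform import Rotation as Ro
HUE={"red":[(0,8),(172,180)],"blue":[(105,130)],"green":[(50,85)],"yellow":[(18,35)]}
def cam(name):
    k=vision.calibration(name)
    if name=="wrist":
        T=np.eye(4); T[:3,:3]=Ro.from_euler("xyz",robot.current_eef_rot(),degrees=True).as_matrix(); T[:3,3]=robot.current_tool_pos()
        E=np.linalg.inv(T@np.array(k["T_tool_cam"]))
    else: E=np.array(k["extrinsics"])
    P=np.array(k["mtx"])@np.diag([1,-1,-1])@E[:3]
    return P, vision.grab_frame(name)
def plane(P,uv,z):
    H=np.c_[P[:,0],P[:,1],P[:,2]*z+P[:,3]]
    return cv2.perspectiveTransform(np.float64(uv).reshape(-1,1,2),np.linalg.inv(H)).reshape(-1,2)
def proj(P,x):
    q=P@np.append(x,1); return q[:2]/q[2]
def mask(im,c):
    h=cv2.cvtColor(im,cv2.COLOR_RGB2HSV)
    m=sum(cv2.inRange(h,(a,110,40),(b,255,255)) for a,b in HUE[c])
    return cv2.morphologyEx(m.astype(np.uint8),cv2.MORPH_OPEN,np.ones((3,3)))
def circ(P,im,c,z,R,near,win=0.06):
    """centre of a coloured disc of radius R at height z near a place; (xy, rms residual, n)"""
    v,u=np.nonzero(mask(im,c)); 
    X=plane(P,np.c_[u,v],z); X=X[np.linalg.norm(X-near,axis=1)<win]
    if len(X)<40: return None,9,len(X)
    h=cv2.convexHull(X.astype(np.float32)).reshape(-1,2).astype(float)
    f=least_squares(lambda p:np.linalg.norm(h-p,axis=1)-R,h.mean(0),loss="soft_l1",f_scale=.001)
    return f.x,np.sqrt(np.mean(f.fun**2)),len(X)
SITES=[("red","green"),("yellow","red"),("blue","yellow"),("green","blue")]  # tin, coaster at the start
E
python3 - <<'E'
from h import *
P,im=cam("top")
ap=dict(green=(160,248),red=(244,170),yellow=(340,295),blue=(475,347))
for t,c in SITES:
    n=plane(P,[ap[c]],.008)[0]
    print("coaster",c,circ(P,im,c,.008,.042,n),"tin",t,circ(P,im,t,.082,.031,n,.05))
print("scale",plane(P,[(430,204)],.024),"carafe",plane(P,[(338,182)],.03))
print(plane(P,[(237,280),(230,345),(403,305),(385,380)],0.01).round(3).tolist())
E
```

```text
coaster green (array([0.43997162, 0.32019965]), np.float64(0.001888202067777874), 421) tin red (array([0.43561979, 0.30900418]), np.float64(0.00736088307235285), 913)
coaster red (array([0.62571522, 0.19885608]), np.float64(0.0013132500693675022), 401) tin yellow (array([0.62146496, 0.19224218]), np.float64(0.007037876465309052), 788)
coaster yellow (array([ 0.42365688, -0.03725697]), np.float64(0.0011919905061260677), 345) tin blue (array([ 0.42029521, -0.0355263 ]), np.float64(0.0016354122086465266), 815)
coaster blue (array([ 0.38220365, -0.2985939 ]), np.float64(0.0018187832089812048), 531) tin green (array([ 0.38324792, -0.30315136]), np.float64(0.0023718468642536447), 626)
scale [[ 0.6261114  -0.17205372]] carafe [[0.63107143 0.0084114 ]]
[[0.41, 0.156], [0.293, 0.14], [0.429, -0.156], [0.291, -0.147]]
```

```bash
cat >> h.py <<'E'
def ori(xy): 
    y=np.degrees(np.arctan2(xy[1],xy[0]))+90
    return [180,0,(y+180)%360-180]
HOV=.26
E
python3 - <<'E'
from h import *
import json
S=dict(green=(.440,.320),red=(.626,.199),yellow=(.4237,-.0373),blue=(.382,-.2986),scale=(.626,-.172))
tin={c:t for t,c in SITES}; out={}
for c in ["green","red","scale","yellow","blue"]:
    n=np.array(S[c]); robot.move_to([*n,HOV],ori(n)); P,im=cam("wrist")
    if c in tin:
        a=circ(P,im,c,.008,.042,n); b=circ(P,im,tin[c],.082,.031,n,.045)
        print(c,a,tin[c],b); out[c]=a[0].tolist(); out["tin_"+tin[c]]=b[0].tolist()
        for p,r,z in [(a[0],.042,.008),(b[0],.031,.082)]:
            pts=[proj(P,[p[0]+r*np.cos(t),p[1]+r*np.sin(t),z]) for t in np.linspace(0,6.28,40)]
            cv2.polylines(im,[np.int32(pts)],True,(255,0,255),1)
    else:
        d=recognise("scale","wrist"); print(d[:1],plane(P,[d[0]["rect"][:2]],.024) if d else None)
    cv2.imwrite(f"pics/w_{c}.png",im[:,:,::-1])
json.dump(out,open("sites.json","w")); print(robot.current_time_s(),robot.current_joint_positions())
T=[cv2.resize(cv2.imread(f"pics/w_{c}.png"),(266,200)) for c in ["green","red","scale","yellow","blue"]]
cv2.imwrite("pics/m1.png",np.vstack([np.hstack(T[:3]),np.hstack(T[3:]+[T[0]*0])]))
E
```

```text
green (array([0.43967971, 0.31926505]), np.float64(0.0007260257152958369), 1204) red (array([0.43876766, 0.32021027]), np.float64(0.001999249439934755), 3082)
red (array([0.62622524, 0.19895142]), np.float64(0.0007567307053916634), 1569) yellow (array([0.62595098, 0.19743583]), np.float64(0.002254330685804526), 3108)
[{'rect': [325.4, 191.8, 121.4, 108.0], 'p': 0.74}] [[ 0.6331864  -0.16912862]]
yellow (array([ 0.42260871, -0.03847509]), np.float64(0.0006981632298044039), 1219) blue (array([ 0.41995298, -0.03485187]), np.float64(0.0019269214206059848), 3057)
blue (array([ 0.3822282 , -0.29840556]), np.float64(0.0007996704049312601), 1503) green (array([ 0.38427353, -0.3009516 ]), np.float64(0.0019923185188114043), 2879)
6.7667 [ -9.94842043  12.00433551  55.14811885  92.43185625 -10.01842516
  80.85045718   8.47907109]
```

View pics/m1.png

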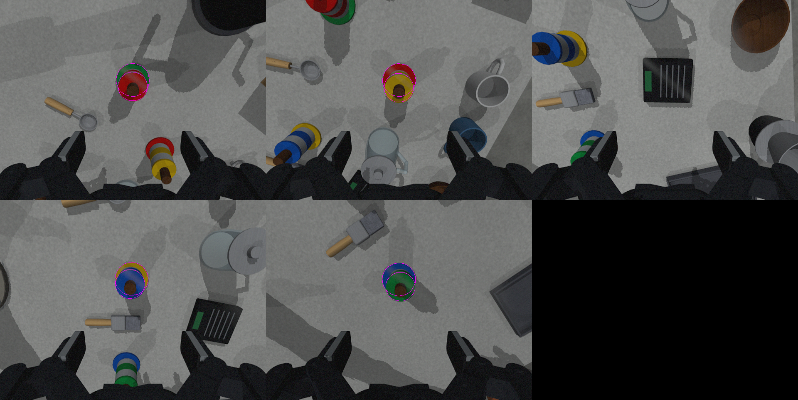

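```bash
cat >> h.py <<'E'
CZ=.28
def pick(xy,z):
    """z: height of the tin's underside"""
    o=ori(xy); fingers.gripper_to(.7,60)
    robot.move_to([*xy,CZ],o); robot.line_to([*xy,z+.115],velocity=.2); robot.line_to([*xy,z+.1],velocity=.08)
    fingers.gripper_to(0,60); robot.line_to([*xy,z+.12],velocity=.05); robot.line_to([*xy,CZ],velocity=.2)
    print("gap",robot.current_finger_gap(),"F",robot.current_contact_force())
def place(xy,z):
    robot.line_to([*xy,CZ],ori(xy),velocity=.2); robot.line_to([*xy,z+.11],velocity=.2); robot.line_to([*xy,z+.102],velocity=.05)
    s=robot.line_to([*xy,z+.098],velocity=.02,f_stop=4); print("contact",s,robot.current_tool_pos()[2]-z)
    fingers.gripper_to(.7); robot.pause(.2); robot.line_to([*xy,z+.14],velocity=.1); robot.line_to([*xy,CZ],velocity=.25)
def look(c,t,xy,zc,tag,zt):
    P,im=cam("wrist")
    if c: print("coaster",c,circ(P,im,c,.008,.042,xy))
    b=circ(P,im,t,zt+.074,.031,xy,.045); print("tin",t,b)
    cv2.imwrite(f"pics/{tag}.png",im[:,:,::-1]); return b[0]
E
python3 - <<'E'
from h import *
import json
S=json.load(open("sites.json")); sc=np.array([.630,-.170])
# settle the elbow near the starting branch, high up
q=robot.current_joint_positions(); print(robot.current_time_s())
b=np.array(S["tin_blue"]); pick(b,.008); place(sc,.024)
p=look(None,"blue",sc,0,"blue_scale",.024); print(robot.current_time_s(),robot.current_joint_positions())
print((p-sc).round(4))
E
```

```text
6.7667
gap 0.0032304095463551704 F [-0.72754243  0.19850324 -0.77480172]
contact False 0.09778874498327944
tin blue (None, 9, 0)
16.4917 [-13.13133748  36.25586483  53.063739    61.15132002 -28.29201604
  94.63862466  16.36221125]Traceback (most recent call last):
  File "<stdin>", line 8, in <module>
TypeError: unsupported operand type(s) for -: 'NoneType' and 'float'
```

View pics/blue_scale.png

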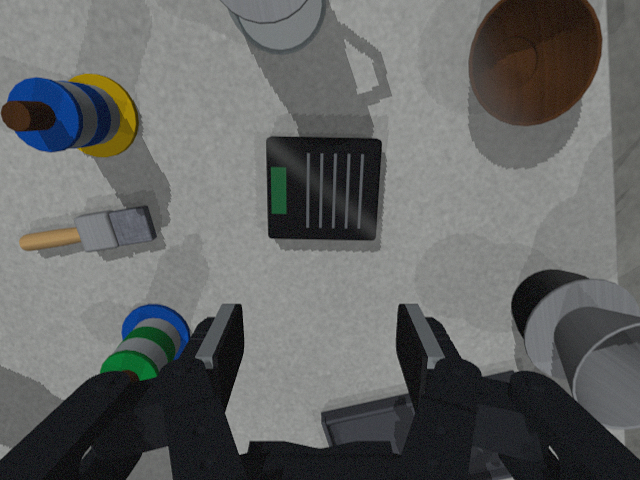

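The picture shows the scale still empty at (323,188). The blue tin is still upright on yellow at (60,115), so the grasp missed or slipped. I'll retry and print readings at each stage.

```bash
python3 - <<'E'
from h import *
import json
S=json.load(open("sites.json")); c=np.array(S["yellow"]); print("tip",robot.tip_reach)
fingers.gripper_to(.7,60)
robot.move_to([*c,.22],ori(c)); P,im=cam("wrist"); print(circ(P,im,"yellow",.008,.042,c)); b=circ(P,im,"blue",.082,.031,c,.045); print(b)
b=b[0]; robot.line_to([*b,.125],velocity=.2); print(robot.current_tool_pos(),b)
robot.line_to([*b,.106],velocity=.06)
print(robot.current_tool_pos(),robot.current_eef_rot(),robot.current_contact_force())
fingers.gripper_to(0,60); print("gap",robot.current_finger_gap(),robot.current_contact_force(),robot.current_time_s())
P,im=cam("wrist"); cv2.imwrite("pics/grip.png",im[:,:,::-1]); im=vision.grab_frame("side"); cv2.imwrite("pics/grip_s.png",cv2.resize(im[170:330,180:380,::-1],(800,640))[:600])
E
```

```text
tip 0.017
(array([ 0.42266042, -0.03834823]), np.float64(0.0007578014179467524), 1444)
(array([ 0.42022026, -0.03474248]), np.float64(0.00222693278736683), 3816)
[ 0.4215789  -0.03583967  0.12584275] [ 0.42022026 -0.03474248]
[ 0.4200048  -0.0347847   0.10581921] [-1.79972631e+02  9.49972343e-03  8.47870836e+01] [0.04842688 0.28056173 0.00076312]
gap 0.0007256196901194823 [ 0.29044346 -0.12097636  0.50301279] 19.4333
```

View pics/grip.png

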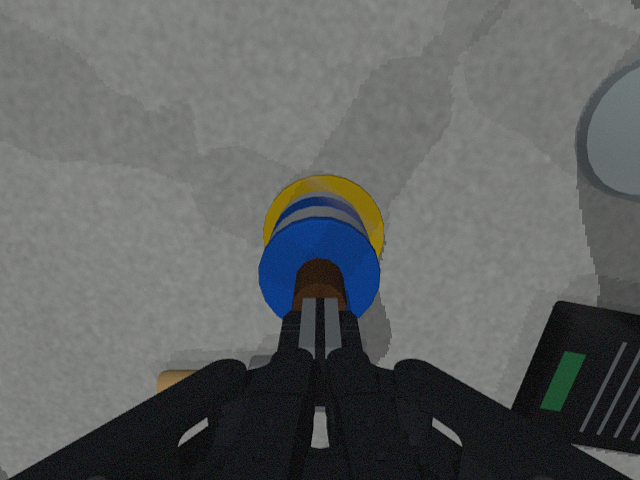

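View pics/grip_s.png

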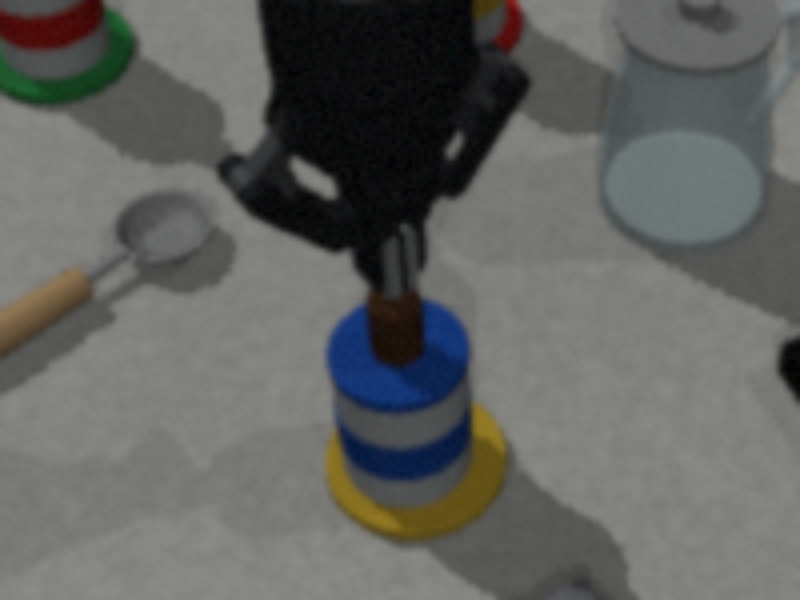

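The closed fingertips are at wrist pixel (320,297), apparently just over or behind the knob top. In the side crop they are also at the knob's top. I'll compare with where the calibration puts the tips.

```bash
python3 - <<'E'
from h import *
Pw,_=cam("wrist"); Ps=None
k=vision.calibration("side"); Ps=np.array(k["mtx"])@np.diag([1,-1,-1])@np.array(k["extrinsics"])[:3]
p=robot.current_tool_pos(); print(p)
for n,x in [("tip",[*p[:2],p[2]-.017]),("tcp",p),("knobtop",[*p[:2],.118]),("knobbase",[*p[:2],.086]),("tinbase",[*p[:2],.008])]:
    s=proj(Ps,x); print(n,"wrist",proj(Pw,x).round(1),"side",s.round(1),"crop",((s-[180,170])*4).round(0))
E
```

```text
[ 0.42021419 -0.0347337   0.10600162]
tip wrist [319.6 279.5] side [278.3 255.3] crop [393. 341.]
tcp wrist [319.6 294.6] side [277.7 248.9] crop [391. 316.]
knobtop wrist [319.6 307.1] side [277.2 244.2] crop [389. 297.]
knobbase wrist [319.6 277. ] side [278.4 256.5] crop [393. 346.]
tinbase wrist [319.5 231.8] side [280.9 283.4] crop [403. 454.]
```

By projection, the real fingertips sit about 29 mm higher than the stated geometry: the side view puts them at z≈0.119 against a nominal 0.089. I'll go lower under a force guard and check that the gap matches the 24 mm knob (~0.28).

```bash
python3 - <<'E'
from h import *
p=np.array(robot.current_tool_pos())[:2]
fingers.gripper_to(.7,60)
s=robot.line_to([*p,.084],velocity=.04,f_stop=4); print(s,robot.current_tool_pos(),robot.current_contact_force())
fingers.gripper_to(0,40); print("gap",robot.current_finger_gap(),robot.current_contact_force())
P,im=cam("wrist"); cv2.imwrite("pics/grip2.png",im[200:400,170:470,::-1]); im=vision.grab_frame("side"); cv2.imwrite("pics/grip2_s.png",cv2.resize(im[190:310,200:360,::-1],(400,300)))
a=cv2.imread("pics/grip2.png"); b=cv2.imread("pics/grip2_s.png"); cv2.imwrite("pics/g2.png",np.hstack([cv2.resize(a,(400,300)),b]))
E
```

```text
False [ 0.4202293  -0.03489651  0.08394817] [ 0.91364877  0.41305767 -0.42391671]
gap 0.25909860518749583 [-2.0191927   1.73364909  4.56166547]
```

View pics/g2.png

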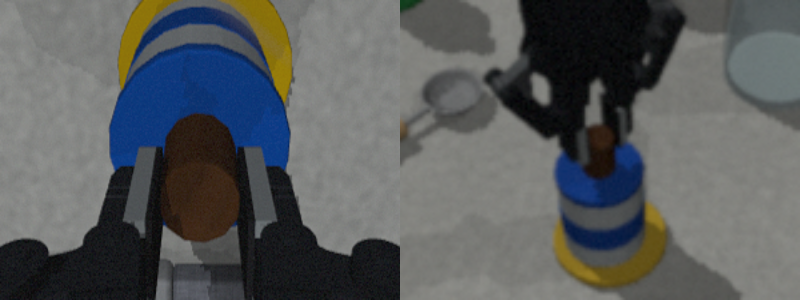

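Gripped: the gap of 0.26 matches the knob, and the picture shows a pad on each side of it. The usable grip offset is TCP = underside + 0.076. I'll lift, park on the scale and look.

```bash
sed -i 's/CZ=.28/CZ=.26/; s/z+\.115/z+.1/; s/\[\*xy,z+\.1\],velocity=.08/[*xy,z+.076],velocity=.08,f_stop=8/; s/z+\.12\]/z+.1]/; s/z+\.11\]/z+.088]/; s/z+\.102\]/z+.079]/; s/z+\.098\]/z+.072]/; s/z+\.14\]/z+.125]/' h.py; sed -n '/def pick/,/def look/p' h.py
python3 - <<'E'
from h import *
sc=np.array([.630,-.170]); p=np.array(robot.current_tool_pos())[:2]
robot.line_to([*p,.11],velocity=.05); print("gap",robot.current_finger_gap(),robot.current_contact_force())
robot.line_to([*p,CZ],velocity=.2); place(sc,.024)
look(None,"blue",sc,0,"blue_scale2",.024); print(robot.current_time_s())
E
```

```text
def pick(xy,z):
    """z: height of the tin's underside"""
    o=ori(xy); fingers.gripper_to(.7,60)
    robot.move_to([*xy,CZ],o); robot.line_to([*xy,z+.1],velocity=.2); robot.line_to([*xy,z+.076],velocity=.08,f_stop=8)
    fingers.gripper_to(0,60); robot.line_to([*xy,z+.1],velocity=.05); robot.line_to([*xy,CZ],velocity=.2)
    print("gap",robot.current_finger_gap(),"F",robot.current_contact_force())
def place(xy,z):
    robot.line_to([*xy,CZ],ori(xy),velocity=.2); robot.line_to([*xy,z+.088],velocity=.2); robot.line_to([*xy,z+.079],velocity=.05)
    s=robot.line_to([*xy,z+.072],velocity=.02,f_stop=4); print("contact",s,robot.current_tool_pos()[2]-z)
    fingers.gripper_to(.7); robot.pause(.2); robot.line_to([*xy,z+.125],velocity=.1); robot.line_to([*xy,CZ],velocity=.25)
def look(c,t,xy,zc,tag,zt):
gap 0.2570536182150791 [-0.63590668 -0.59082113 -2.64566149]
contact True 0.07644162153559089
tin blue (array([ 0.63029816, -0.16895025]), np.float64(0.0022605098452776707), 3435)
27.8333
```

View pics/blue_scale2.png

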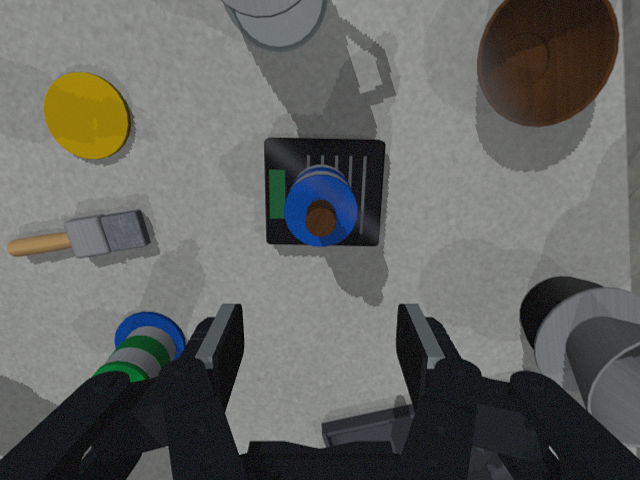

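The blue tin stands upright, centred on the scale at (320,205), and the yellow coaster at (87,115) is free. Next are yellow, red, green and then blue, with a gap check and a look after each.

```bash
cat >> h.py <<'E'
def move(t,src,dst,zs=.008):
    pick(src,zs); g=robot.current_finger_gap(); assert .2<g<.33,g
    place(dst,.008); b=look(None,t,np.array(dst),0,"done_"+t,.008)
    print(t,"err mm",((b-dst)*1e3).round(1),"t",robot.current_time_s())
E
python3 - <<'E'
from h import *
import json
S=json.load(open("sites.json"))
move("yellow",S["tin_yellow"],S["yellow"]); move("red",S["tin_red"],S["red"])
im=vision.grab_frame("top"); cv2.imwrite("pics/mid.png",im[:,:,::-1])
E
```

```text
gap 0.248805256520945 F [-0.38241163  0.36608827 -2.10928175]
contact True 0.07663082705643418
tin yellow (array([ 0.42518124, -0.03077693]), np.float64(0.0066018899678079454), 4530)
yellow err mm [2.6 7.7] t 38.05
gap 0.24694651622267627 F [ 0.04780447  0.23820979 -1.36593368]
contact True 0.07671390186007221
tin red (array([0.62451906, 0.21090912]), np.float64(0.006843588597673803), 4411)
red err mm [-1.7 12. ] t 47.8083
```

View pics/mid.png

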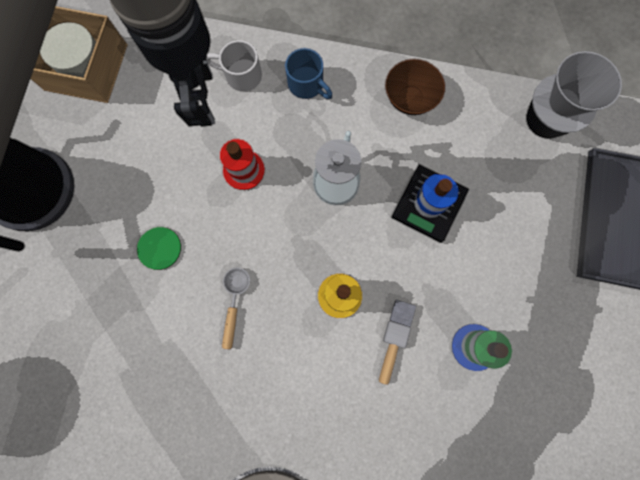

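Yellow (340,295) and red (243,165) stand on their own coasters. The fitted "errors" come from the lid merging with a coaster of the same colour, so I'll check centring another way at the end. Continuing with green and blue.

```bash
python3 - <<'E'
from h import *
import json
S=json.load(open("sites.json"))
move("green",S["tin_green"],S["green"]); move("blue",[.6303,-.1695],S["blue"],.024)
# final close looks: ring outline and tin base/lid/knob outlines expected at the coaster centre
T=[]
for c in ["blue","yellow","red","green"]:
    n=np.array(S[c]); robot.move_to([*n,.26],ori(n)); P,im=cam("wrist")
    for r,z in [(.042,.008),(.031,.086),(.012,.118)]:
        pts=[proj(P,[n[0]+r*np.cos(t),n[1]+r*np.sin(t),z]) for t in np.linspace(0,6.28,60)]
        cv2.polylines(im,[np.int32(np.array(pts)*16)],True,(255,0,255),1,shift=4)
    u,v=proj(P,[*n,.06]).astype(int); T.append(cv2.resize(im[v-60:v+60,u-80:u+80,::-1],(400,300)))
cv2.imwrite("pics/fin.png",np.vstack([np.hstack(T[:2]),np.hstack(T[2:])]))
robot.move_to([.40,.15,.32],ori((.40,.15)))
cv2.imwrite("pics/fin_s.png",vision.grab_frame("side")[:,:,::-1]); print(robot.current_time_s())
E
```

```text
gap 0.24559366988906065 F [-0.73866544  0.34472789 -3.17589042]
contact True 0.07655325489311182
tin green (array([0.435135  , 0.32726413]), np.float64(0.006499157362848779), 4164)
green err mm [-4.5  8. ] t 60.2667
gap 0.24887498097110797 F [-0.23215093 -0.23807911 -1.98912508]
contact True 0.07659718671770752
tin blue (array([ 0.39051625, -0.28786691]), np.float64(0.007200964494427476), 4424)
blue err mm [ 8.3 10.5] t 70.7083
75.0833
```

View pics/fin.png

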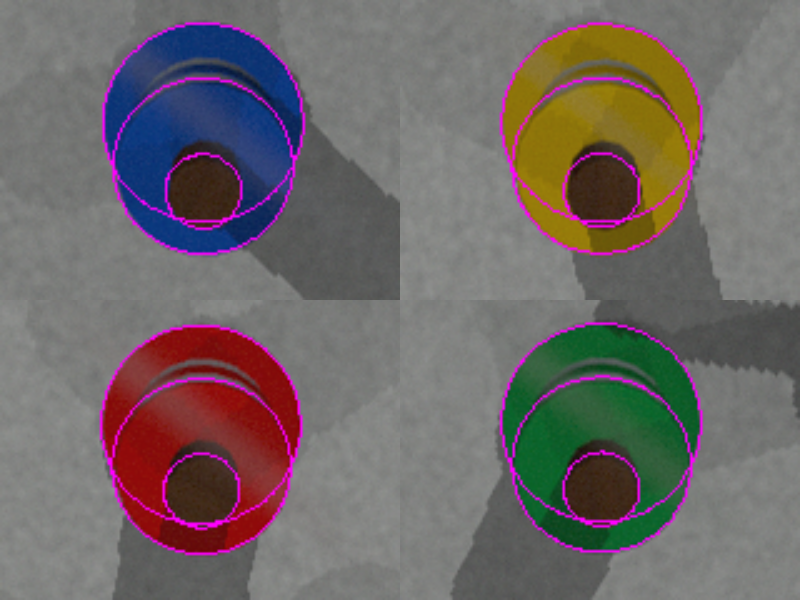

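View pics/fin_s.png

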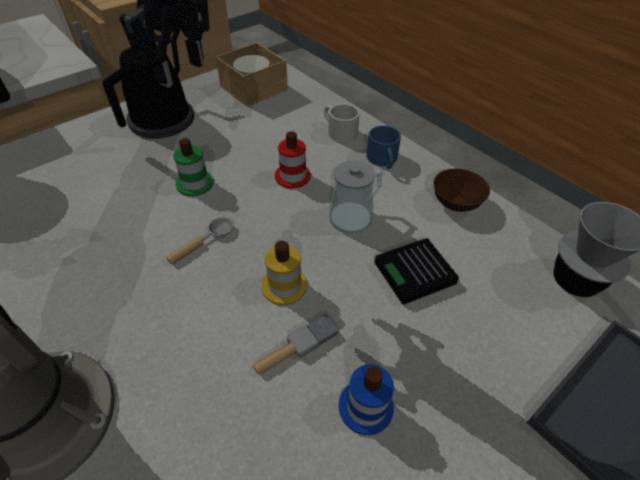

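All four outlines match: coaster rims, lids and knobs coincide within about 2 mm. The side view shows each tin on its own colour, the scale empty at (417,270) and the carafe at its original (353,198).

```bash
python3 - <<'E'
from h import *
print(robot.current_contact_force(),robot.current_tool_pos(),[d["rect"] for d in recognise("carafe","side")[:1]])
workorder.close_job(); print(robot.current_time_s())
E
```

```text
[ 0.37147879 -0.18006308  0.66422926] [0.39988488 0.15158497 0.32003962] [[356.0, 195.9, 52.3, 71.9]]
the job is handed in; nothing more can be done
the job is handed in; nothing more can be done
```

All four tins now stand upright on the coasters of their own colour, and I handed the job in about 75 s into the 136 s limit. I parked the blue tin on the scale, moved yellow, red and green to their coasters, then put blue on its own.

**Final checks:** In the last wrist pictures each tin's knob and lid are within about 2 mm of its coaster's centre. The scale is empty. The carafe is about where it started: its detection moved only about 3 px between the first and last side views, which is within the network's noise. The arm was clear, with under 1 N on the tool.

**What failed or disagreed:**
- **First grasp:** it closed on nothing and moved nothing, because the fingertips were about 29 mm higher than the stated geometry. I lowered the grip under a force guard, and every later grip held with the expected gap.
- **Automatic lid check:** after placing, it reported offsets of 8–13 mm. That reading is wrong because a lid on a coaster of the same colour merges with it, so I used the outline check instead.

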